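Probe a power board's output pads with test tweezers

TASK

Take the cordless test tweezers out of their stand, squeeze them until their two tips are 12 mm apart, as far as the centres of the two bare round pads at the edge of the clamped power board, and rest one tip lightly on each pad, with the spring pins pushed only part of the way in. Keep both tips on the pads and the gap steady for three seconds while the meter reads, and finish still holding the tweezers there. Leave the phone, flux bottle, screwdriver and blower where they are.

Things in the scene. Friction and masses are not known exactly. Their poses are not given: they have to be found in the camera images.
- tweezers_grip (a point): Cordless test tweezers, 65 g, 150 mm long, lying nose down in the stand. Point midway between the two black ribbed grip plates, where they are pinched. Axes as they lie in the stand: x level, to the tips; y level, the way the blades close; z up. The blades slope 25 degrees down along x. Plates: 26 mm long, 12 mm high, 33 mm over their outer faces when free; 30 mm or more of room around.
- meter_mid (a point): Middle of the tweezers' black meter body (68 x 26 x 18 mm, display on top), which lies in the stand's cradle. It is 69 mm behind (-x) and 32 mm above the grip point; its front end is 35 to 42 mm behind and its highest corner about 55 mm above the grip point.
- tip_left (a point): Rounded end of the left (+y) blade's brass spring pin, 2.4 mm thick, pointing almost straight down: 26 mm ahead (x) of the grip point and 43 mm below it; 15 mm to the +y side of the mid plane when free (30 mm between the tips), 6 mm when the tips are 12 mm apart. The pin slides up to 5 mm into its holder, spring 0.35 N per mm (0 when out).
- tip_right (a point): End of the right (-y) blade's brass spring pin, the mirror image of tip_left.
- blade_left (a joint): How far the left blade is squeezed in, rad: 0 free, 0.098 with its tip 6 mm from the mid plane (a 12 mm gap when both blades read 0.098), 0.16 at its stop. The gap closes 1.8 mm for each mm that the plates come together at their middle; the plates are 23 mm over their outer faces at a 12 mm gap.
- blade_right (a joint): The same for the right blade. The blades are springs that open when let go: a pinch at the middle of the plates takes about 0.85 N for each mm that the plates come together, nothing when free and 8 N at a 12 mm gap.
- stand: Fixed tweezers stand: dark steel foot 90 x 80 x 10 mm, a post and a sloping aluminium cradle, open above and at the rear, with a 4 mm lip in front and 8 mm side walls round the meter body. Origin on the table, 72 mm right below the tweezers' grip point; x the way the tips point. The foot reaches from 30 to 120 mm behind the origin. The tweezers come out straight upwards.
- board: Green power board, 78 x 90 mm, clamped level in a fixed holder 162 mm wide along y. Origin on the table below the middle between the pads; x from the pads into the board, y along the pads. The board reaches 9 mm before (-x) to 69 mm behind the origin, upper face 30 mm above the table. Tall parts (up to 22 mm) stand 35 mm or more behind the pads, nearer ones under 4 mm. The -x side is open.
- pad_left: Bare tinned round pad, 8 mm across, 1.5 mm proud of the board, on the +y side; the pads' centres are 12 mm apart along the board's y. Point: centre of its upper face, 31.5 mm above the table. Either tip may go on either pad.
- pad_right: The other pad, the same, on the -y side.
- phone_mid (a point): Middle of a loose dark phone lying flat, 72 x 147 x 8 mm. Bystander.
- flux_mid (a point): Middle of a small amber flux bottle standing, 32 mm across, 62 mm high. Bystander.
- driver_mid (a point): Middle of a black-handled screwdriver lying along its x, 160 mm long. Bystander.
- blower_mid (a point): Black rubber dust blower, 62 mm across, 100 mm high, standing; point on its axis 30 mm above the table. Bystander.
Mind the look-alikes: they are no part of the job. What is shaped like the part that bears tweezers_grip but brown is not meant. Leave any turquoise look-alike of the stand alone.

How it is judged:
By the outcome, as a careful person would: the job done as asked, in the order asked, and still so for the second after the job is handed in, while the arm keeps its last pose, push and grip.
It also fails if it takes over 51 s, if anything falls off the work surface, if the arm or the gripper's body presses on something with over 40 N, if the wrist force passes 120 N, or if a joint passes its speed limit or range.

ROBOT

A 7-joint arm with a two-finger parallel gripper is mounted at the origin on the work surface. World frame = base frame: x ahead of the robot, y to its left, z up, the work surface at z = 0. Lengths are in m, angles in rad, forces in N, time in s.
With the tool pointing down it reaches from about 0.4 to 0.85 m from the base axis. Payload 10.4 kg.
Tool frame: the origin (TCP) lies between the finger pads; the fingertips stand 22 mm ahead of it and the grasp point (between the pads) lies 3 mm ahead of it; z points along the fingers, y is the line along which they close (so a half turn about z gives the same grasp; the last joint's range is limited). The gripper opens to 85 mm and grips with 20 to 120 N. Pads are 22 mm wide; open, the fingers measure 114 mm over their backs; the gripper's body (76 mm by 85 mm) begins 54 mm behind the grasp point. The pads swing forward as they close: fully open they stand 13 mm farther back than shut.
Start: joints at [-1.128, 0.332, -0.065, 1.46, 0.022, 1.35, -0.088], TCP at [0.281, 0.558, 0.253] pointing down, gripper open.
Joint ranges: [-2.6, 2.6], [-0.5, 2.12], [-1.47, 1.34], [0.16, 2.42], [-1.27, 4.41], [0.06, 2.06], [-2.6, 2.6]. Speed limits (rad/s): [2.22, 2.22, 2.79, 2.79, 3.14, 3.14, 3.14].

INTERFACE

Orientations are given as a unit quaternion [x, y, z, w].
In Python, from workcell import manip, camera, ticket, boxes_of, outline_of gives the robot as it stands.
- The arm moves only by the tool carry_out, never from a script. Its argument "deltas" is a list of rows, each a list of 5 numbers: the shift along the tool's x, y, z as a fraction of full scale, then the turn about the tool's z as a fraction of full scale, then the opening, from -1 (shut) to 1 (fully open), so that 0 is half open. In form: [[tx, ty, tz, spin, gripper], ...]. A call has 1 to 20 rows; each row is the pose to reach, as a shift and turn from the pose commanded when the call began, along the tool's axes at that moment; what a row does not reach only later rows make up. Full scale, the value 1, is 150 mm for a shift and 30 degrees for a turn. A row lasts 1/8 s, in which the tool goes at most 62.5 mm and 10.7 degrees, less where a joint would pass 70% of its speed; a pose out of reach is approached as far as the arm can. A call with a number of a shift or a turn outside -1 to 1 is refused whole. A call with a gripper value outside its range is refused whole. The fingers move at their own pace and stop on an object; "force" is the grip in N (left out, the last holds). Time passes only in rows, so rows that repeat a pose let the fingers close. It gives the time, the measured TCP pose, the force, the opening and the grip force at its end, in the units of the state.
- manip.get_obs(): the state, without advancing time (a new reading comes with each control period).
- camera(name): name is "side" or "top" or "wrist"; returns a dict with "img" (400x640x3 uint8, red, green, blue), "depth" (400x640 float32, m along the optical axis (not along the pixel's ray), 0 where there is no reading), "vertical_fov" (degrees; the focal length in pixels is half the picture's height over the tangent of half this angle, whatever the lens; pixels are square), "cx", "cy" (the principal point, pixels), "k1" (the pictures are not rectified: a ray, as slopes to the right and down, at radius r is drawn at 1 + k1 r^2 times it, then the intrinsics apply), "R" (3x3) and "t" (3): a world point X has camera coordinates R X + t. Camera axes: x right, y down, z forward; pixel columns grow to the right and rows downward; lengths in m; the calibration is good to about 2 mm. A picture is of the moment at which its call begins.
- ticket.hand_in(): hands the job in; it is judged then, once.
Trained networks look in a picture, given as the dict that the camera call returned (one of the last four; its "shot" number tells which), for a name from the list of things; names that differ only in an ending like _2 or _b are one class to them, and where a whole thing is asked for, a point or a joint stands for the part that bears it (a point fixed in the world has none). Each returns a list of dicts, best first, with "conf" (0 to 1); they miss things now and then, are a little off and sometimes report something else, mostly with a low value. They report only what shows in the picture. A call takes as long as a camera call. They do not tell look-alikes from the thing itself.
- boxes_of(query, picture): "position" ([x, y, z] in m, in world coordinates, good to about 4 mm: the middle of the surface that is visible of it).
- outline_of(query, picture): "region" (400x640 bool, what is visible of it).
The state is a dict: "clock": time; "joint_pos": joint angles; "joint_velocities": joint speeds; "tau": joint torques, N m; "position": TCP position; "ee_rot": TCP orientation; "ft_force": force on the tool from outside, world axes, zero at the start; "torque": the same for the moment, N m; "grip_width": opening from 0.0 (shut) to 1.0 (fully open); "grasp_force": force on a finger pad.
Only numpy, scipy, OpenCV 4.12 (cv2) and the standard library are available. Lean on these libraries where they do the work, as an engineer would, in place of code of your own. Each camera call takes 0.05 s, during which the arm holds its last target. There are 200 camera calls.

## Working session

There is one attempt and no reset: what is moved stays moved. The work goes in short steps, Python scripts to look and compute and a tool call to move; the robot and the scene stay as the last step left them, time stands still between calls to the robot, and variables do not carry over. Pictures are saved under pics/ and viewed, at most 14 in all, crops included, and the job is handed in when it is done.

Besides the shell and the picture viewer there is one more tool, called after "Emit:" as name([rows], argument=value, ...), one row to a line, values as JSON. carry_out: Moves the arm, as the interface text tells. Its arguments: {"type":"object","properties":{"deltas":{"type":"array","items":{"type":"array","items":{"type":"number"}}},"force":{"type":"number"}},"required":["deltas"]}

```bash
mkdir -p pics; cat > h.py <<'E'
import numpy as np, cv2
from workcell import manip, camera, ticket, boxes_of, outline_of
from scipy.spatial.transform import Rotation as Rot
def K(p):
    f=200/np.tan(np.radians(p["vertical_fov"])/2); return f
def unproj(p,u,v,d=None,z=None):
    u=np.atleast_1d(u).astype(float);v=np.atleast_1d(v).astype(float)
    f=K(p); x=(u-p["cx"])/f; y=(v-p["cy"])/f; X,Y=x.copy(),y.copy()
    for _ in range(20):
        s=1+p["k1"]*(X*X+Y*Y); X,Y=x/s,y/s
    R=np.array(p["R"]);t=np.array(p["t"])
    ray=np.stack([X,Y,np.ones_like(X)],-1)
    if d is not None: return (ray*np.atleast_1d(d)[:,None]-t)@R
    w=ray@R; c=-R.T@t; s=(z-c[2])/w[:,2]
    return c+w*s[:,None]
def proj(p,P):
    c=np.atleast_2d(P)@np.array(p["R"]).T+np.array(p["t"]); a=c[:,:2]/c[:,2:]
    s=1+p["k1"]*(a**2).sum(1); return a*s[:,None]*K(p)+[p["cx"],p["cy"]]
def save(p,n): cv2.imwrite("pics/"+n+".png",p["img"][:,:,::-1])
E
python3 - <<'E'
from h import *
for n in ["top","side"]:
    p=camera(n); save(p,n+"0")
    print(n,p["vertical_fov"],p["k1"],-np.array(p["R"]).T@p["t"])
    for q in ["tweezers_grip","meter_mid","tip_left","stand","board","pad_left","pad_right","phone_mid","flux_mid","driver_mid","blower_mid"]:
        print(q,[(np.round(b["position"],3).tolist(),round(b["conf"],2),) for b in boxes_of(q,p)[:4]])
o=manip.get_obs();print(o)
E
```

```text
top 49.58795997312345 -0.11897526133374213 [0.41643252 0.00592059 1.17469028]
tweezers_grip [([0.455, 0.131, 0.108], 0.75), ([0.629, 0.166, 0.025], 0.52)]
meter_mid [([0.633, 0.165, 0.027], 0.86), ([0.453, 0.133, 0.112], 0.66)]
tip_left []
stand [([0.439, 0.279, 0.011], 0.77), ([0.43, 0.119, 0.011], 0.6)]
board [([0.581, -0.219, 0.029], 0.89), ([0.496, -0.419, 0.024], 0.3)]
pad_left []
pad_right []
phone_mid [([0.769, -0.01, 0.005], 0.8)]
flux_mid []
driver_mid [([0.495, -0.418, 0.021], 0.8)]
blower_mid [([0.563, 0.399, 0.05], 0.85)]
side 52.62542987893276 -0.023774316504352265 [0.37463407 0.56176668 0.84041182]
tweezers_grip [([0.461, 0.142, 0.107], 0.75), ([0.638, 0.17, 0.026], 0.65)]
meter_mid [([0.463, 0.143, 0.105], 0.94), ([0.638, 0.173, 0.027], 0.77)]
tip_left []
stand [([0.433, 0.147, 0.009], 0.74), ([0.439, 0.297, 0.01], 0.68), ([0.463, 0.144, 0.104], 0.52)]
board [([0.583, -0.205, 0.03], 0.78)]
pad_left []
pad_right []
phone_mid [([0.766, 0.002, 0.009], 0.82)]
flux_mid [([0.668, 0.008, 0.044], 0.59)]
driver_mid [([0.464, 0.146, 0.104], 0.51)]
blower_mid [([0.557, 0.413, 0.05], 0.82), ([0.667, 0.009, 0.041], 0.5)]
{'clock': 1.2, 'joint_pos': array([-1.12757176,  0.33220185, -0.06469701,  1.46013974,  0.02160257,
        1.34990013, -0.08851579]), 'joint_velocities': array([ 8.41761454e-04,  1.23359924e-04, -1.49526440e-03, -1.70351532e-03,
        3.84243509e-04,  4.18735014e-05,  4.15029062e-04]), 'tau': array([ 3.66341228e-04, -6.25237727e+01,  4.87414759e-02, -3.91836619e+01,
        1.62294426e-02,  1.51294869e-03, -3.88019259e-06]), 'position': array([0.28071307, 0.55841543, 0.25331737]), 'ee_rot': array([ 2.30818942e-01,  9.72996719e-01,  2.33620428e-05, -8.34739467e-07]), 'ft_force': array([-0.15476322,  0.38221279, -0.45992368]), 'torque': array([ 0.0494468 , -0.01324129, -0.03532874]), 'grasp_force': 0.0, 'grip_width': 1.0001574839516423}
```

View pics/top0.png

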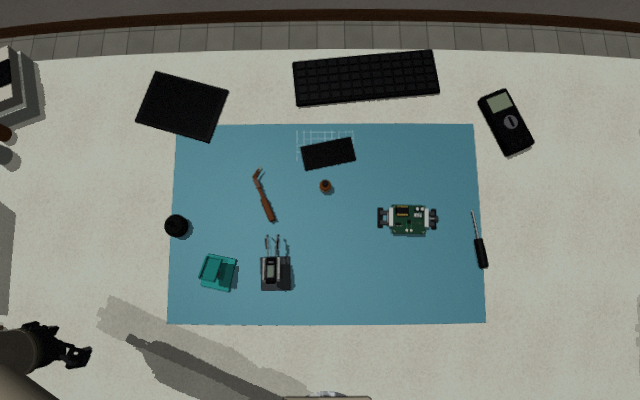

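View pics/side0.png

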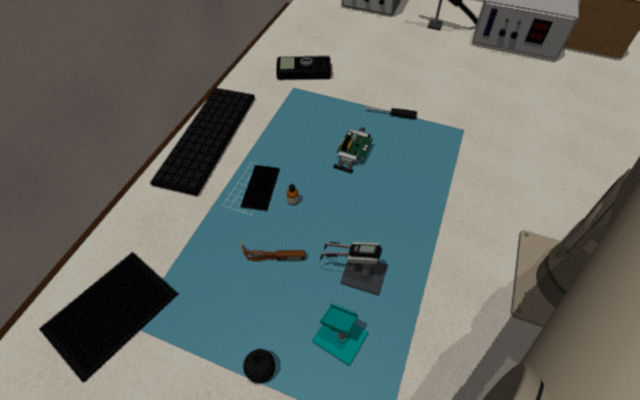

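The top picture shows the tweezers in the grey stand at about (272,265), tips up near (275,238). The board is at (408,220). The brown copy is at (265,195) and the turquoise stand at (218,272).

```bash
python3 - <<'E'
from h import *
p=camera("top")
a=cv2.resize(p["img"][190:250,370:445],(600,480),interpolation=cv2.INTER_CUBIC)
b=cv2.resize(p["img"][225:300,240:310],(560,600),interpolation=cv2.INTER_CUBIC)
c=np.zeros((600,800,3),np.uint8); c[:320,:400]=cv2.resize(a,(400,320)); c[:428,400:]=cv2.resize(b,(400,428))
cv2.imwrite("pics/c1.png",c[:,:,::-1])
m=outline_of("meter_mid",p)
for r in m:
    v,u=np.nonzero(r["region"]); d=p["depth"][v,u]; P=unproj(p,u,v,d); print(r["conf"],P.mean(0),P.min(0),P.max(0),len(u))
    (c,s,an)=cv2.minAreaRect((P[:,:2]*1000).astype(np.float32)); print(c,s,an)
s=outline_of("stand",p)
for r in s:
    v,u=np.nonzero(r["region"]); d=p["depth"][v,u]; P=unproj(p,u,v,d);P=P[P[:,2]<.03]; print(r["conf"],cv2.minAreaRect((P[:,:2]*1000).astype(np.float32)),len(P))
s=outline_of("board",p)
for r in s:
    v,u=np.nonzero(r["region"]); d=p["depth"][v,u]; P=unproj(p,u,v,d); print(r["conf"],cv2.minAreaRect((P[:,:2]*1000).astype(np.float32)),len(P))
E
```

```text
0.84 [0.44960171 0.13279425 0.11003814] [0.41108557 0.12072451 0.06726524] [0.53303667 0.15274666 0.13071416] 320
(471.4506530761719, 134.28213500976562) (121.67740631103516, 31.289026260375977) 3.133958578109741
0.84 [0.63480419 0.16527971 0.02861338] [ 0.41643252  0.00592059 -0.00400849] [0.72380989 0.20109943 1.17469028] 356
(558.251708984375, 115.97968292236328) (355.92962646484375, 47.08307647705078) 30.277889251708984
0.91 ((441.12860107421875, 296.62554931640625), (94.13510131835938, 89.26871490478516), 77.6851577758789) 619
0.77 ((438.8050537109375, 134.37472534179688), (93.51945495605469, 78.76313018798828), 0.877933919429779) 550
0.58 ((0.0, 0.0), (0.0, 0.0), 0.0) 0
0.94 ((544.052001953125, -132.6708221435547), (116.04523468017578, 358.4840087890625), 24.702543258666992) 1415
```

View pics/c1.png

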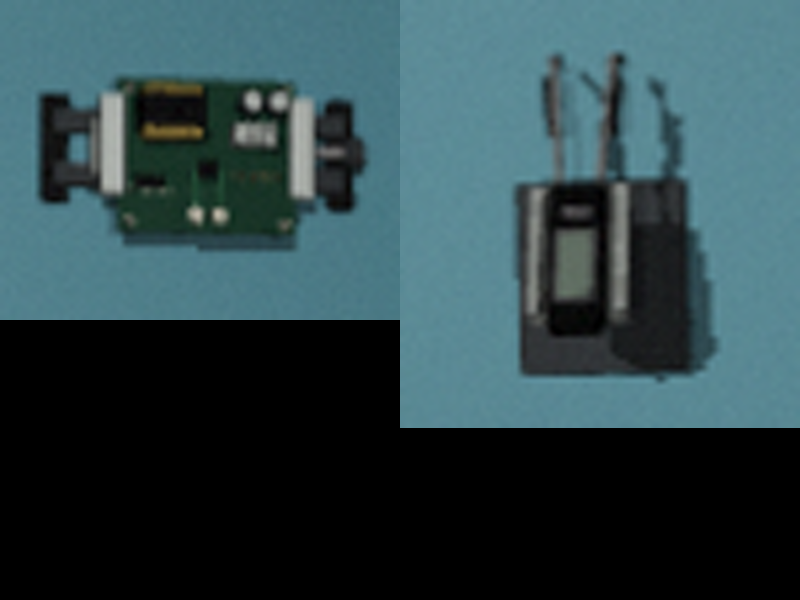

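The crop shows the pads at the board's edge nearest the robot, at top pixels (406.6,230) and (411.3,230). The tweezers' tips point to world +x, with the foot almost square to the axes. I'm moving over the tweezers now.

Emit:
carry_out([
  [-0.2, -0.14, 0, 0, 1],
  [-0.5, -0.34, 0, 0, 1],
  [-0.8, -0.55, 0, 0, 1],
  [-0.89, -0.61, 0, 0, 1],
  [-0.89, -0.61, 0, 0, 1],
])

```text
clock: 2.02
position: [0.3593, 0.4164, 0.2536]
ee_rot: [0.232, 0.973, 0.0, 0.0]
ft_force: [0.0, 1.6, 0.3]
grip_width: 0.995
grasp_force: 0.0
```

Emit:
carry_out([
  [-0.2, -0.14, 0, 0, 1],
  [-0.5, -0.34, 0, 0, 1],
  [-0.8, -0.55, 0, 0, 0.5],
  [-0.89, -0.61, 0, 0, 0.1],
  [-0.89, -0.61, 0, 0, 0.1],
])

```text
clock: 2.65
position: [0.4368, 0.2761, 0.2533]
ee_rot: [0.231, 0.973, 0.0, -0.0]
ft_force: [-0.2, 0.8, -0.5]
grip_width: 0.551
grasp_force: 0.0
```

Emit:
carry_out([
  [-0.2, -0.14, 0, -0.2, 0.1],
  [-0.5, -0.34, 0, -0.4, 0.1],
  [-0.8, -0.55, 0, -0.6, 0.1],
  [-0.89, -0.61, 0, -0.8, 0.1],
  [-0.89, -0.61, 0, -0.89, 0.1],
  [-0.89, -0.61, 0, -0.89, 0.1],
])

```text
clock: 3.4
position: [0.5148, 0.1361, 0.2531]
ee_rot: [-0.002, 1.0, 0.0, -0.0]
ft_force: [-0.0, -0.8, -0.3]
grip_width: 0.546
grasp_force: 0.0
```

```bash
python3 - <<'E'
from h import *
o=manip.get_obs(); print(o["clock"],o["position"],o["ee_rot"],o["grip_width"],o["joint_pos"])
p=camera("wrist"); save(p,"w1"); print(-np.array(p["R"]).T@p["t"],p["R"][2],p["vertical_fov"])
for q in ["tweezers_grip","meter_mid","tip_left","tip_right","stand"]:
    print(q,[(np.round(b["position"],4).tolist(),round(b["conf"],2)) for b in boxes_of(q,p)[:4]])
t=camera("top"); print(unproj(t,[406.6,411.3],[230.1,230.1],z=.0315))
E
```

```text
3.4 [0.51483523 0.1360603  0.25305902] [-1.65560674e-03  9.99998567e-01  2.59697766e-04 -2.40223149e-04] 0.5457625938283374 [-0.56964743  0.12366781  0.24678899  1.71927196 -0.03192372  1.30278444
  1.25790452]
[0.43921615 0.13391847 0.3739272 ] [ 0.29586912  0.00166199 -0.95522704] 63.05723028717283
tweezers_grip [([0.4438, 0.1338, 0.1144], 0.9), ([0.6268, 0.1645, 0.0253], 0.89)]
meter_mid [([0.448, 0.1354, 0.1112], 0.88), ([0.6245, 0.165, 0.0237], 0.82)]
tip_left []
tip_right []
stand [([0.4341, 0.1387, 0.0151], 0.95), ([0.4366, 0.2807, 0.0386], 0.63)]
[[ 0.54768367 -0.21610778  0.0315    ]
 [ 0.54757466 -0.22872679  0.0315    ]]
```

View pics/w1.png

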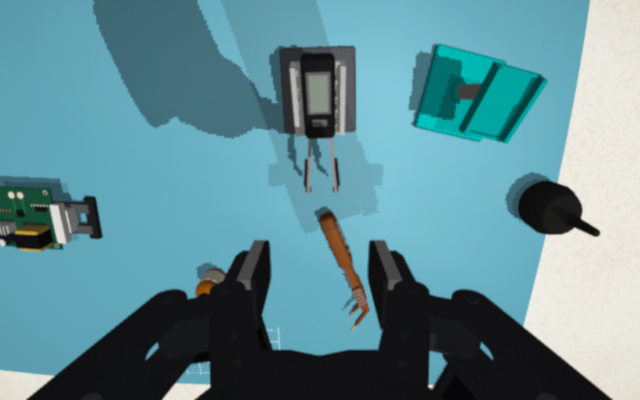

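The wrist picture shows the meter at (318,95) and the blades running down to tips near (308,188) and (337,188), clear of the fingers. The brown copy lies at (340,255). I'll zoom in to measure.

```bash
python3 - <<'E'
from h import *
p=camera("wrist")
c=cv2.resize(p["img"][120:200,270:380],(770,560),interpolation=cv2.INTER_CUBIC)
cv2.imwrite("pics/c2.png",c[:,:,::-1])
m=max(outline_of("meter_mid",p),key=lambda r:-np.nonzero(r["region"])[0].mean())
v,u=np.nonzero(m["region"]); P=unproj(p,u,v,p["depth"][v,u]);
k=P[:,2]>.03
for lo in np.arange(.40,.56,.01):
    s=k&(P[:,0]>lo)&(P[:,0]<lo+.01)
    if s.any(): print(round(lo,3),s.sum(),np.round([P[s,1].min(),P[s,1].max(),np.median(P[s,1]),np.median(P[s,2])],4))
E
```

```text
0.43 10 [0.1319 0.1319 0.1319 0.3741]
```

View pics/c2.png

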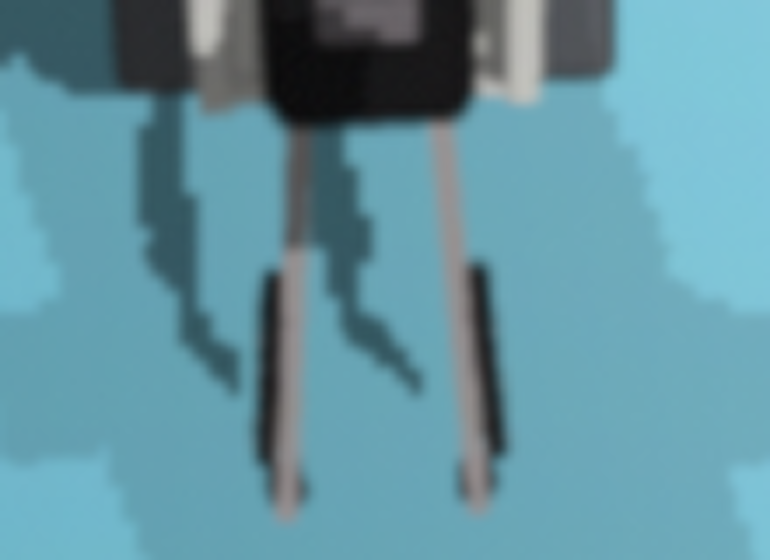

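The crop shows the outer plate faces around (264,368) and (492,358), the plate middle at full-picture (324,171.9), and the blade ends at (286,515) and (478,510).

```bash
python3 - <<'E'
from h import *
p=camera("wrist")
f=lambda a,z: unproj(p,270+np.array(a)[:,0]/7-.43,120+np.array(a)[:,1]/7-.43,z=z)
print("plates",f([(262,368),(494,358)],.076))
print("ends",f([(286,512),(478,508)],.062))
print("metfront",f([(270,110),(472,106)],.097))
d=p["depth"]
for u,v in [(310.9,171.9),(336.6,171.5),(310.9,185),(338,185),(323,132)]:
    print(u,v,d[int(v),int(u)-1:int(u)+3])
# meter top: dark pixels w/ depth
vv,uu=np.mgrid[40:215,270:370]; P=unproj(p,uu.ravel(),vv.ravel(),d[40:215,270:370].ravel())
h=P[(P[:,2]>.055)&(P[:,2]<.2)]
for lo in np.arange(.40,.56,.01):
    s=h[(h[:,0]>lo)&(h[:,0]<lo+.01)]
    if len(s): print(round(lo,3),len(s),np.round([s[:,1].min(),s[:,1].max(),s[:,1].mean(),s[:,2].max()],4))
q=P[(P[:,2]<.02)&(P[:,2]>.006)]; print("foot",cv2.minAreaRect((q[:,:2]*1000).astype(np.float32)))
E
```

```text
plates [[0.51146055 0.12050812 0.076     ]
 [0.51007704 0.1516148  0.076     ]]
ends [[0.5360111  0.12320179 0.062     ]
 [0.53540982 0.15068576 0.062     ]]
metfront [[0.47437049 0.12257855 0.097     ]
 [0.47387954 0.14697139 0.097     ]]
310.9 171.9 [0.30206248 0.3022663  0.30266482 0.3019887 ]
336.6 171.5 [0.30387613 0.30283007 0.30379355 0.30103123]
310.9 185 [0.3232292  0.31444103 0.3142375  0.31390092]
338 185 [0.31416738 0.31481165 0.34137273 0.31305608]
323 132 [0.27048212 0.27079195 0.26947778 0.26912338]
0.41 553 [0.1119 0.1536 0.1335 0.1267]
0.42 802 [0.1122 0.154  0.1331 0.1274]
0.43 735 [0.1125 0.1541 0.1333 0.1223]
0.44 654 [0.1132 0.1544 0.1338 0.1185]
0.45 615 [0.1136 0.1552 0.1343 0.1133]
0.46 573 [0.1132 0.1552 0.1342 0.1087]
0.47 337 [0.1136 0.1552 0.1335 0.1029]
0.48 66 [0.1236 0.1459 0.1355 0.0936]
0.49 87 [0.1206 0.1505 0.1352 0.0888]
0.5 135 [0.1206 0.1513 0.1356 0.0841]
0.51 124 [0.1192 0.1526 0.1355 0.0813]
0.52 90 [0.1193 0.1529 0.1345 0.0755]
0.53 51 [0.1206 0.1527 0.1364 0.0698]
foot ((486.1124572753906, 134.5894317626953), (188.29754638671875, 79.59039306640625), 1.7105469703674316)
```

Emit:
carry_out([
  [0.01, 0, 0.2, -0.047, 0.1],
  [0.025, 0, 0.5, -0.047, 0.1],
  [0.025, 0, 0.8, -0.047, 0.1],
  [0.025, 0, 0.87, -0.047, 0.1],
  [0.025, 0, 0.87, -0.047, 0.1],
])

```text
clock: 4.53
position: [0.5118, 0.1333, 0.1234]
ee_rot: [-0.012, 1.0, -0.0, 0.0]
ft_force: [0.7, 0.6, 1.1]
grip_width: 0.551
grasp_force: 0.0
```

```bash
python3 - <<'E'
from h import *
o=manip.get_obs(); print(o["clock"],o["position"],o["ee_rot"])
p=camera("wrist"); save(p,"w2")
d=p["depth"]; vv,uu=np.mgrid[0:400,0:640]; P=unproj(p,uu.ravel(),vv.ravel(),d.ravel())
g=p["img"].reshape(-1,3).max(1)
k=(P[:,0]>.485)&(P[:,0]<.545)&(P[:,2]>.03)&(P[:,2]<.1)&(abs(P[:,1]-.136)<.022)
h=P[k]; gg=g[k]
for lo in np.arange(.485,.545,.005):
    s=(h[:,0]>lo)&(h[:,0]<lo+.005); d_=s&(gg<60)
    if s.any(): print(round(lo,3),s.sum(),np.round([h[s,1].min(),h[s,1].max(),(h[s,1].min()+h[s,1].max())/2,np.median(h[s,2])],4),d_.sum())
c=np.array([[.511,.136,.072],[.537,.136+.015,.029],[.537,.136-.015,.029]]); print(proj(p,c))
E
```

```text
4.525 [0.51177591 0.13334438 0.1233846 ] [-1.23403121e-02  9.99923855e-01 -1.39246773e-05  7.24349221e-06]
0.485 104 [0.1244 0.1463 0.1354 0.0886] 0
0.49 91 [0.1235 0.1468 0.1352 0.0863] 0
0.495 138 [0.1206 0.1508 0.1357 0.0833] 29
0.5 211 [0.1202 0.1514 0.1358 0.0815] 92
0.505 145 [0.1204 0.152  0.1362 0.0802] 50
0.51 145 [0.1197 0.1526 0.1361 0.0776] 47
0.515 138 [0.1191 0.153  0.1361 0.075 ] 37
0.52 132 [0.1191 0.154  0.1365 0.0729] 30
0.525 69 [0.1202 0.1525 0.1363 0.0697] 1
0.53 119 [0.1209 0.1532 0.1371 0.0648] 0
0.535 7 [0.1223 0.1508 0.1365 0.0659] 0
[[326.75376864 229.05243672]
 [344.94443993 238.74040237]
 [303.49336369 237.82417519]]
```

View pics/w2.png

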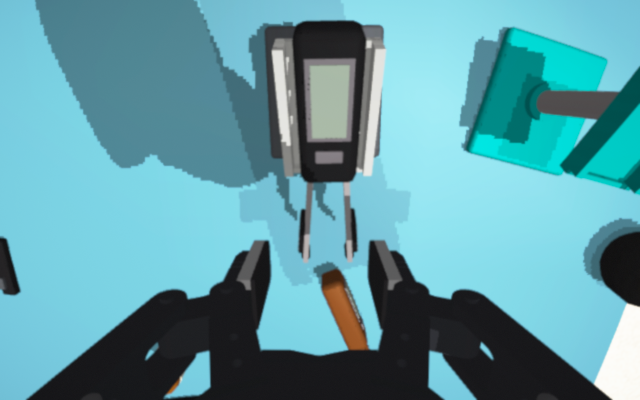

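The picture shows the plates at about (304,232) and (351,232), 9 px to the right of the midline between the fingers. I'm correcting +y by about 2.7 mm and going down to the grip point.

Emit:
carry_out([
  [0.012, 0.018, 0.0, -0.006, 0.1],
  [0.012, 0.018, 0.1, -0.006, 0.1],
  [0.012, 0.018, 0.2, -0.006, 0.1],
  [0.012, 0.018, 0.3, -0.006, 0.1],
  [0.012, 0.018, 0.336, -0.006, 0.1],
  [0.012, 0.018, 0.336, -0.006, 0.1],
  [0.012, 0.018, 0.336, -0.006, 0.1],
], force=20)

```text
clock: 5.45
position: [0.51, 0.136, 0.0728]
ee_rot: [-0.014, 1.0, 0.0, 0.0]
ft_force: [0.0, 0.3, -0.3]
grip_width: 0.55
grasp_force: 0.0
```

```bash
python3 - <<'E'
from h import *
o=manip.get_obs(); print(o["clock"],o["position"],o["ee_rot"],o["ft_force"])
p=camera("wrist"); save(p,"w3")
d=p["depth"]; vv,uu=np.mgrid[0:400,0:640]; P=unproj(p,uu.ravel(),vv.ravel(),d.ravel())
k=(P[:,0]>.485)&(P[:,0]<.545)&(P[:,2]>.03)&(P[:,2]<.1)&(abs(P[:,1]-.136)<.020)
h=P[k]
for lo in np.arange(.485,.545,.005):
    s=(h[:,0]>lo)&(h[:,0]<lo+.005)
    if s.any(): print(round(lo,3),s.sum(),np.round([h[s,1].min(),h[s,1].max(),(h[s,1].min()+h[s,1].max())/2,np.median(h[s,2])],4))
E
```

```text
5.45 [0.50995587 0.13604627 0.07276651] [-1.39397275e-02  9.99902781e-01  1.44471831e-04  3.02396116e-04] [ 0.02361685  0.27745887 -0.3016347 ]
0.485 159 [0.1243 0.1464 0.1354 0.0886]
0.49 147 [0.1241 0.147  0.1355 0.0862]
0.495 245 [0.121  0.1509 0.136  0.0826]
0.5 369 [0.1206 0.1515 0.136  0.0813]
0.505 234 [0.1204 0.1522 0.1363 0.08  ]
0.51 224 [0.1201 0.1528 0.1365 0.0777]
0.515 195 [0.1199 0.1534 0.1367 0.0753]
0.52 181 [0.1197 0.1542 0.1369 0.0731]
0.525 84 [0.1196 0.1525 0.1361 0.0698]
0.53 217 [0.1216 0.1528 0.1372 0.0637]
0.535 16 [0.1223 0.1511 0.1367 0.0443]
```

View pics/w3.png

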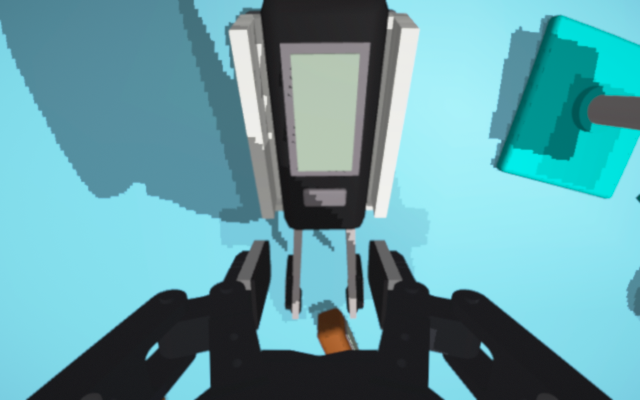

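The plates at (292,285) and (354,285) now lie centred between the pads. I'm closing to 23 mm.

Emit:
carry_out([
  [0, 0, 0, 0, -0.1],
  [0, 0, 0, 0, -0.25],
  [0, 0, 0, 0, -0.35],
  [0, 0, 0, 0, -0.46],
  [0, 0, 0, 0, -0.46],
  [0, 0, 0, 0, -0.46],
  [0, 0, 0, 0, -0.46],
], force=20)

```text
clock: 6.38
position: [0.5098, 0.1361, 0.0725]
ee_rot: [-0.014, 1.0, 0.0, 0.0]
ft_force: [0.7, 1.4, 1.4]
grip_width: 0.271
grasp_force: 8.0
```

```bash
cat > gap.py <<'E'
from h import *
o=manip.get_obs(); print(o["clock"],o["position"],o["ee_rot"],o["ft_force"],o["grip_width"]*85,o["grasp_force"])
p=camera("wrist"); x0,y0,z0=o["position"]
d=p["depth"]; vv,uu=np.mgrid[0:400,0:640]; P=unproj(p,uu.ravel(),vv.ravel(),d.ravel())-o["position"]
k=(P[:,0]>-.03)&(P[:,0]<.035)&(P[:,2]>-.05)&(P[:,2]<.03)&(abs(P[:,1])<.02)
h=P[k]
for lo in np.arange(-.03,.035,.005):
    s=(h[:,0]>lo)&(h[:,0]<lo+.005)
    if s.any(): print(round(lo,3),s.sum(),np.round([h[s,1].min(),h[s,1].max(),(h[s,1].min()+h[s,1].max())/2,np.median(h[s,2])],4))
E
python3 gap.py
```

```text
6.375 [0.50979379 0.13610607 0.07250988] [-1.40024929e-02  9.99901931e-01  1.35601873e-04  1.99198675e-04] [0.6550619  1.41714006 1.39708179] 23.010213616812973 7.971713840961456
-0.03 199 [-0.0115  0.007  -0.0023  0.018 ]
-0.025 203 [-0.0114  0.007  -0.0022  0.0154]
-0.02 189 [-0.0112  0.0069 -0.0021  0.013 ]
-0.015 2312 [-0.02    0.02   -0.      0.0111]
-0.01 873 [-0.019   0.02    0.0005  0.0083]
-0.005 493 [-0.0154  0.0117 -0.0018  0.009 ]
0.0 490 [-0.0154  0.012  -0.0017  0.0071]
0.005 457 [-0.0154  0.0122 -0.0016  0.0069]
0.01 249 [-0.0152  0.0122 -0.0015 -0.0005]
0.015 115 [-0.0129  0.0093 -0.0018 -0.0041]
0.02 270 [-0.0107  0.0078 -0.0014 -0.0158]
0.025 26 [-0.0085  0.006  -0.0013 -0.0417]
```

The pinch reads 23.0 mm and 8.0 N, which matches a 12 mm gap. I'm lifting straight up.

Emit:
carry_out([
  [0, 0, -0.02, 0, -0.46],
  [0, 0, -0.06, 0, -0.46],
  [0, 0, -0.12, 0, -0.46],
  [0, 0, -0.2, 0, -0.46],
  [0, 0, -0.3, 0, -0.46],
  [0, 0, -0.42, 0, -0.46],
  [0, 0, -0.54, 0, -0.46],
  [0, 0, -0.62, 0, -0.46],
  [0, 0, -0.66, 0, -0.46],
  [0, 0, -0.68, 0, -0.46],
  [0, 0, -0.68, 0, -0.46],
])

```text
clock: 7.8
position: [0.5095, 0.136, 0.1742]
ee_rot: [-0.014, 1.0, -0.0, -0.0]
ft_force: [-0.6, -0.3, -1.3]
grip_width: 0.274
grasp_force: 7.4
```

```bash
python3 gap.py; python3 - <<'E'
from h import *
p=camera("wrist");save(p,"w4")
E
```

```text
7.8 [0.50948921 0.13595411 0.17415994] [-1.40008814e-02  9.99901962e-01 -3.51237419e-05 -2.02657967e-04] [-0.64253999 -0.29939745 -1.27965204] 23.26728027353095 7.447124049067497
-0.03 210 [-0.0119  0.0067 -0.0026  0.0174]
-0.025 211 [-0.0117  0.0068 -0.0025  0.0147]
-0.02 178 [-0.0116  0.0067 -0.0024  0.0125]
-0.015 2321 [-0.02    0.02   -0.      0.0106]
-0.01 872 [-0.02    0.02    0.      0.0083]
-0.005 492 [-0.0153  0.0117 -0.0018  0.0084]
0.0 480 [-0.0155  0.0119 -0.0018  0.0094]
0.005 474 [-0.0154  0.0123 -0.0016  0.0041]
0.01 250 [-0.0152  0.0121 -0.0015 -0.0003]
0.015 104 [-0.0129  0.0097 -0.0016 -0.0035]
0.02 267 [-0.0107  0.008  -0.0014 -0.0136]
0.025 38 [-0.0087  0.007  -0.0008 -0.0392]
```

View pics/w4.png

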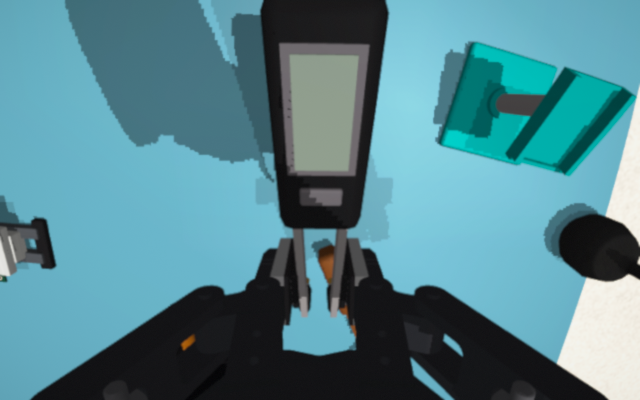

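The tweezers hang level and centred in the fingers, with the tips at about (305,310) and (335,312). I'm carrying them to above the board.

Emit:
carry_out([
  [0, -0.05, 0, 0, -0.46],
  [0, -0.15, 0, 0, -0.46],
  [0, -0.3, 0, 0, -0.46],
  [-0.002, -0.47, 0, 0, -0.46],
  [-0.005, -0.64, 0, 0, -0.46],
  [-0.005, -0.8, 0, 0, -0.46],
])

```text
clock: 8.65
position: [0.5135, 0.0138, 0.1744]
ee_rot: [-0.013, 1.0, -0.0, 0.0]
ft_force: [0.9, 1.1, -0.5]
grip_width: 0.268
grasp_force: 7.4
```

Emit:
carry_out([
  [0, -0.16, 0, 0, -0.46],
  [0, -0.32, 0, 0, -0.46],
  [-0.005, -0.48, 0, 0, -0.46],
  [-0.005, -0.64, 0, 0, -0.46],
  [-0.005, -0.8, 0, 0, -0.46],
])

```text
clock: 9.28
position: [0.5173, -0.1059, 0.1744]
ee_rot: [-0.013, 1.0, -0.0, -0.0]
ft_force: [0.7, -0.2, -1.0]
grip_width: 0.272
grasp_force: 7.4
```

Emit:
carry_out([
  [0, -0.16, 0, 0, -0.46],
  [0, -0.32, 0, 0, -0.46],
  [-0.005, -0.5, 0, 0, -0.46],
  [-0.005, -0.65, 0, 0, -0.46],
  [-0.005, -0.75, 0, 0, -0.46],
  [-0.005, -0.8, 0, 0, -0.46],
  [-0.005, -0.8, 0, 0, -0.46],
  [-0.005, -0.8, 0, 0, -0.46],
])

```text
clock: 10.28
position: [0.5221, -0.2229, 0.1743]
ee_rot: [-0.015, 1.0, 0.0, -0.0]
ft_force: [0.8, 1.1, 0.3]
grip_width: 0.272
grasp_force: 7.5
```

```bash
python3 gap.py|head -1; python3 - <<'E'
from h import *
p=camera("wrist");save(p,"w5")
P=np.array([[.5476,-.2161,.0315],[.5476,-.2287,.0315]]);print(proj(p,P))
for q in ["pad_left","tip_left","tip_right"]: print(q,[(np.round(b["position"],4).tolist(),round(b["conf"],2)) for b in boxes_of(q,p)[:4]])
E
```

```text
10.275 [ 0.52211537 -0.22294136  0.17431444] [-1.45354410e-02  9.99894318e-01  2.69792256e-04 -1.54673727e-05] [0.79763213 1.10094022 0.2504661 ] 23.110368203881908 7.451416477560997
[[327.94444131 214.69215757]
 [313.38025547 214.29900961]]
pad_left []
tip_left []
tip_right [([0.4519, -0.2255, 0.2188], 0.61)]
```

View pics/w5.png

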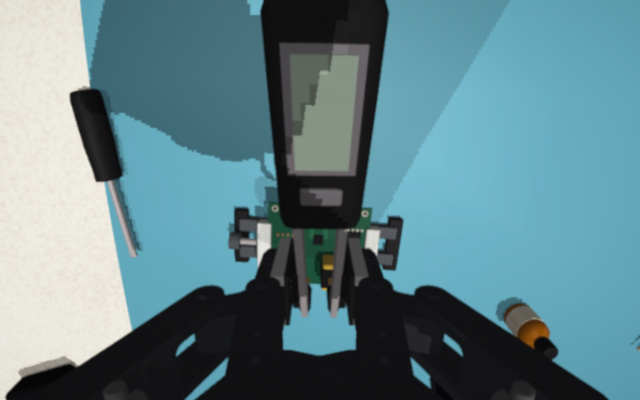

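The pads are hidden under the meter, at about (320,214). The board's clamps show at (265,240) and (375,240). I'm lowering and backing off a little so the pads show between the blades.

Emit:
carry_out([
  [0.03, 0, 0.05, 0.0, -0.465],
  [0.06, 0, 0.13, 0, -0.465],
  [0.08, 0, 0.22, 0, -0.465],
  [0.08, 0, 0.32, 0, -0.465],
  [0.08, 0, 0.38, 0, -0.465],
  [0.08, 0, 0.4, 0, -0.465],
  [0.08, 0, 0.4, 0, -0.465],
  [0.08, 0, 0.4, 0, -0.465],
])

```text
clock: 11.52
position: [0.5103, -0.2243, 0.1148]
ee_rot: [-0.014, 1.0, -0.0, 0.0]
ft_force: [-0.0, 0.2, -0.2]
grip_width: 0.27
grasp_force: 7.8
```

```bash
python3 gap.py; python3 - <<'E'
from h import *
p=camera("wrist");o=manip.get_obs()
np.savez("w6.npz",pos=o["position"],**{k:np.array(p[k]) for k in ["img","depth","R","t","vertical_fov","cx","cy","k1"]})
P=np.array([[.5476,-.2161,.0315],[.5476,-.2287,.0315]]);print(proj(p,P))
c=cv2.resize(p["img"][200:330,260:380],(600,650)[::1],interpolation=cv2.INTER_CUBIC)[:600]
cv2.imwrite("pics/c6.png",c[:,:,::-1])
# top first picture centroid
im=cv2.imread("pics/top0.png"); t=camera("top")
g=im[222:240,398:420].min(2); print(g[4:13])
for s in (slice(0,11),slice(11,22)):pass
E
```

```text
11.525 [ 0.51025478 -0.22429574  0.11479362] [-1.39681598e-02  9.99902368e-01 -6.76009493e-05  3.75278269e-04] [-0.03830262  0.20154581 -0.22485876] 22.93073847342371 7.760820686817169
-0.03 205 [-0.0117  0.0067 -0.0025  0.0173]
-0.025 204 [-0.0114  0.0068 -0.0023  0.0149]
-0.02 188 [-0.0112  0.0068 -0.0022  0.0124]
-0.015 2322 [-0.02    0.02   -0.      0.0106]
-0.01 912 [-0.0192  0.02    0.0004  0.0085]
-0.005 474 [-0.015   0.0117 -0.0017  0.0081]
0.0 489 [-0.0153  0.0119 -0.0017  0.008 ]
0.005 445 [-0.0151  0.0119 -0.0016  0.0043]
0.01 248 [-0.0151  0.0122 -0.0015 -0.0004]
0.015 120 [-0.0124  0.0098 -0.0013 -0.0036]
0.02 270 [-0.0103  0.008  -0.0012 -0.0134]
0.025 33 [-0.0082  0.0056 -0.0013 -0.0397]
[[331.6129276  260.82149554]
 [313.69812604 260.38281597]]
[[ 36  33  56  38  34  28  22  23  30  28  25  25  27  33  24  22  24  22
   24  22  22  24]
 [ 27  28  23  26  25  27  25  23  32  28  27  23  27  34  21  24  28  21
   26  23  23  22]
 [ 27  28  25  29  25  26  24  23  84  50  23  23  31  45  25  26  24  20
   23  22  21  23]
 [ 25  23  27  24  26  27  24 105 139 134  50  41 130 129  72  24  23  25
   24  27  24  25]
 [ 26  27  23  29  26  27  26 100 153 153  46  44 153 146 107  26  20  26
   22  21  25  25]
 [ 26  29  22  25  23  26  24  50  93 113  32  31  97 108  72  21  25  24
   24  21  24  26]
 [ 26  22  23  21  24  26  21  25  32  51  23  24  39  46  26  22  22  24
   24  26  24  25]
 [ 32  28  30  28  25  24  25  28  28  28  27  28  26  23  22  26  26  24
   24  25  25  20]
 [ 38  38  42  37  37  39  39  40  38  40  42  38  40  39  40  41  41  38
   37  37  40  39]]
```

View pics/c6.png

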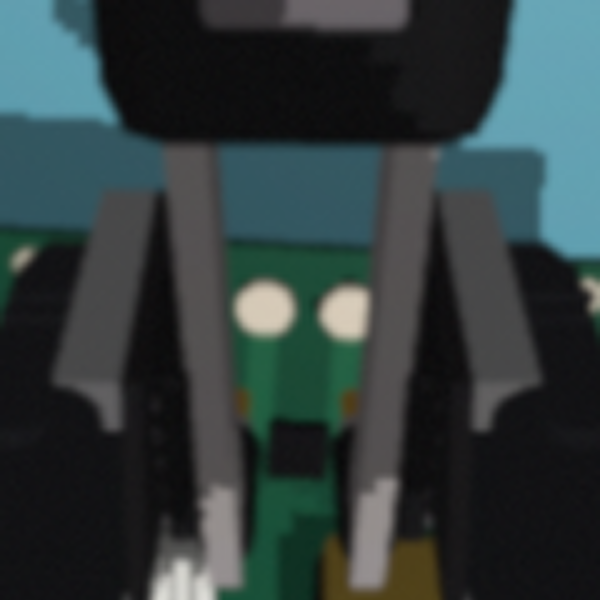

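The crop shows the pads between the blades at (312.5,261.1) and (329.3,261.9) in the full picture. The board edge slopes about 2.7° in the tool view. I'll compute the correction.

```bash
python3 - <<'E'
from h import *
p=dict(np.load("w6.npz")); o=p["pos"]
a=np.array([(265,308),(349,312)])/5+[260-.4,200-.4]
Q=unproj(p,a[:,0],a[:,1],z=.0315); print("pads",Q,Q.mean(0)-o)
e=unproj(p,[260+10/5,260+590/5],[200+228/5,200+256/5],z=.03); d=e[1]-e[0]; print("edge yaw",np.degrees(np.arctan2(-d[0],d[1])), e)
im=cv2.imread("pics/top0.png")[222:240,398:420].min(2).astype(float)-30; im=np.clip(im,0,None)
t=camera("top"); v,u=np.mgrid[222:240,398:420]
r=[]
for s in (slice(6,11),slice(11,15)):
    w=im[5:11,s]; r.append([(u[5:11,s]*w).sum()/w.sum(),(v[5:11,s]*w).sum()/w.sum()])
r=np.array(r); print(r,unproj(t,r[:,0],r[:,1],z=.0315))
# depth-check: pad depth in wrist, plus pin pixels
vv,uu=np.mgrid[255:266,308:318]; print("padz",np.median(unproj(p,uu.ravel(),vv.ravel(),p["depth"][255:266,308:318].ravel())[:,2]))
E
```

```text
pads [[ 0.548269   -0.2294574   0.0315    ]
 [ 0.54857579 -0.21761993  0.0315    ]] [ 0.03817731  0.0006959  -0.08330091]
edge yaw -1.47252218410601 [[ 0.53793886 -0.26504725  0.03      ]
 [ 0.54002936 -0.1837238   0.03      ]]
[[406.28886439 229.72657111]
 [410.76564417 229.92883436]] [[ 0.54869067 -0.2153097   0.0315    ]
 [ 0.54804561 -0.22730875  0.0315    ]]
padz 0.031512414351270016
```

```bash
python3 - <<'E'
from h import *
p=dict(np.load("w6.npz")); o=p["pos"]
vv,uu=np.mgrid[0:400,0:640]; P=unproj(p,uu.ravel(),vv.ravel(),p["depth"].ravel())-o
for a,b in [(-.06,-.046),(-.046,-.042),(-.042,-.038),(-.038,-.034),(-.034,-.03),(-.03,-.024),(-.024,-.016),(-.016,-.01)]:
    k=(P[:,0]>.0)&(P[:,0]<.04)&(abs(P[:,1])<.012)&(P[:,2]>a)&(P[:,2]<b)
    for s in (-1,1):
        h=P[k&((P[:,1]+.0013)*s>0)]
        if len(h): print(a,s,len(h),h.mean(0).round(4),h.min(0).round(4)[:2],h.max(0).round(4)[:2])
E
```

```text
-0.046 -1 2 [ 0.0265 -0.0074 -0.0429] [ 0.026 -0.008] [ 0.027  -0.0068]
-0.046 1 3 [ 0.0262  0.0047 -0.043 ] [0.0258 0.0041] [0.0265 0.0053]
-0.042 -1 9 [ 0.026  -0.0075 -0.0404] [ 0.0254 -0.0079] [ 0.027  -0.0068]
-0.042 1 9 [ 0.0257  0.0045 -0.04  ] [0.0252 0.004 ] [0.0267 0.0051]
-0.038 -1 3 [ 0.025  -0.0074 -0.0362] [ 0.0244 -0.0078] [ 0.0254 -0.0072]
-0.038 1 7 [ 0.0248  0.0045 -0.0361] [0.0242 0.0039] [0.0256 0.0051]
-0.034 -1 7 [ 0.0238 -0.0067 -0.0318] [ 0.023  -0.0077] [ 0.0247 -0.0054]
-0.034 1 6 [ 0.0238  0.0038 -0.0321] [0.0227 0.0027] [0.0246 0.0049]
-0.03 -1 27 [ 0.023  -0.0064 -0.0271] [ 0.0215 -0.0076] [ 0.0249 -0.0053]
-0.03 1 26 [ 0.0224  0.0035 -0.0268] [0.0214 0.0025] [0.0235 0.0047]
-0.024 -1 23 [ 0.0218 -0.0063 -0.0197] [ 0.0208 -0.0069] [ 0.0234 -0.0057]
-0.024 1 29 [ 0.0218  0.0031 -0.02  ] [0.0201 0.0023] [0.0245 0.0039]
-0.016 -1 29 [ 0.0199 -0.0066 -0.0122] [ 0.0136 -0.0103] [ 0.0223 -0.0055]
-0.016 1 33 [ 0.0198  0.0034 -0.012 ] [0.0127 0.0026] [0.0233 0.0075]
```

Measured tips are 12.0 mm apart. The correction is 11 mm ahead, 3.5 mm in +y and a 3° turn. I'm lowering to about 10 mm above the pads for a last check.

Emit:
carry_out([
  [-0.02, 0.01, 0, 0.03, -0.462],
  [-0.05, 0.022, 0, 0.07, -0.462],
  [-0.075, 0.022, 0.02, 0.103, -0.462],
  [-0.075, 0.022, 0.08, 0.103, -0.462],
  [-0.075, 0.022, 0.14, 0.103, -0.462],
  [-0.075, 0.022, 0.18, 0.103, -0.462],
  [-0.075, 0.022, 0.2, 0.103, -0.462],
  [-0.075, 0.022, 0.2, 0.103, -0.462],
  [-0.075, 0.022, 0.2, 0.103, -0.462],
])

```text
clock: 12.85
position: [0.5213, -0.2206, 0.0847]
ee_rot: [0.013, 1.0, -0.0, 0.0]
ft_force: [-0.4, 0.3, -0.7]
grip_width: 0.269
grasp_force: 7.8
```

```bash
cat > fin.py <<'E'
from h import *
import sys
o=manip.get_obs(); print(o["clock"],o["position"],o["ee_rot"],o["ft_force"],o["grip_width"]*85,o["grasp_force"])
p=camera("wrist"); o=o["position"]
vv,uu=np.mgrid[0:400,0:640]; P=unproj(p,uu.ravel(),vv.ravel(),p["depth"].ravel())-o
g=p["img"].reshape(-1,3).min(1)
for a in np.arange(-.048,-.026,.004):
    k=(P[:,0]>.0)&(P[:,0]<.033)&(abs(P[:,1])<.014)&(P[:,2]>a)&(P[:,2]<a+.004)&(P[:,2]+o[2]>.033)
    for s in (-1,1):
        h=P[k&((P[:,1]+.0027)*s>0)]
        if len(h): print(round(a,3),s,len(h),h.mean(0).round(4))
k=(abs(P[:,2]+o[2]-.0315)<.002)&(g>110)&(abs(P[:,0]-.027)<.02)&(abs(P[:,1])<.02)
for s in (-1,1):
    h=P[k&((P[:,1]+.0027)*s>0)]; print("pad",s,len(h),h.min(0).round(4),h.max(0).round(4)) if len(h) else 0
c=cv2.resize(p["img"][220:340,260:380],(600,600),interpolation=cv2.INTER_CUBIC)
cv2.imwrite("pics/%s.png"%sys.argv[1],c[:,:,::-1])
E
python3 fin.py c7
```

```text
12.85 [ 0.52130324 -0.22063089  0.08467588] [ 1.29734502e-02  9.99915805e-01 -1.70324018e-05  2.69127343e-04] [-0.40705604  0.32625185 -0.65467248] 22.891579780696798 7.7558062970638275
-0.044 -1 6 [ 0.0262 -0.0088 -0.0426]
-0.044 1 8 [ 0.0262  0.0031 -0.0416]
-0.04 -1 7 [ 0.0249 -0.0089 -0.0383]
-0.04 1 8 [ 0.0255  0.0032 -0.0381]
-0.036 -1 5 [ 0.0239 -0.0085 -0.0338]
-0.036 1 5 [ 0.0246  0.0029 -0.0342]
-0.032 -1 11 [ 0.0229 -0.0077 -0.0294]
-0.032 1 13 [ 0.0232  0.0023 -0.0296]
-0.028 -1 17 [ 0.0225 -0.0076 -0.0262]
-0.028 1 17 [ 0.0225  0.0023 -0.0261]
pad -1 114 [ 0.0225 -0.0104 -0.055 ] [ 0.0327 -0.0049 -0.0516]
pad 1 123 [ 0.023  -0.0013 -0.055 ] [ 0.0332  0.0055 -0.0517]
```

View pics/c7.png

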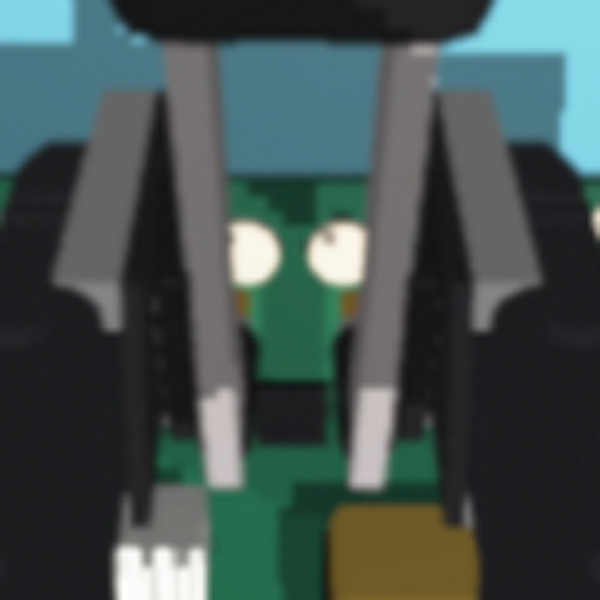

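Tips and pads line up within about half a millimetre. The visible pad edges are at (280,252) and (307,252) in the crop, and their midpoint sits on the tips' mid plane. I'm lowering slowly to press the pins in by about 1.7 mm.

Emit:
carry_out([
  [0, 0, 0.015, 0, -0.46],
  [0, 0, 0.03, 0, -0.46],
  [0, 0, 0.045, 0, -0.46],
  [0, 0, 0.055, 0, -0.46],
  [0, 0, 0.062, 0, -0.46],
  [0, 0, 0.068, 0, -0.46],
  [0, 0, 0.074, 0, -0.46],
  [0, 0, 0.076, 0, -0.46],
  [0, 0, 0.076, 0, -0.46],
  [0, 0, 0.076, 0, -0.46],
])

```text
clock: 14.15
position: [0.5212, -0.2206, 0.0731]
ee_rot: [0.013, 1.0, 0.0, 0.0]
ft_force: [-0.3, -0.6, 1.5]
grip_width: 0.27
grasp_force: 7.3
```

```bash
python3 fin.py c8; python3 gap.py
```

```text
14.15 [ 0.52115187 -0.22057841  0.0730718 ] [1.30127252e-02 9.99915326e-01 2.93484525e-05 9.90817644e-05] [-0.3028735  -0.60783046  1.46079505] 22.94062506542128 7.327186614274979
-0.044 -1 2 [ 0.0256 -0.0058 -0.04  ]
-0.044 1 1 [ 0.0278  0.0004 -0.0401]
-0.04 -1 7 [ 0.0259 -0.0087 -0.0385]
-0.04 1 9 [ 0.0257  0.0031 -0.0383]
-0.036 -1 4 [ 0.0244 -0.0086 -0.0341]
-0.036 1 6 [ 0.0245  0.0029 -0.0335]
-0.032 -1 12 [ 0.0231 -0.0077 -0.0292]
-0.032 1 10 [ 0.0232  0.0025 -0.0293]
-0.028 -1 15 [ 0.0226 -0.0076 -0.0259]
-0.028 1 19 [ 0.0228  0.0023 -0.026 ]
pad -1 83 [ 0.0227 -0.0097 -0.0435] [ 0.0319 -0.0047 -0.0397]
pad 1 83 [ 0.023  -0.0014 -0.0431] [ 0.0434  0.0084 -0.0396]
14.2 [ 0.52114721 -0.22059701  0.0730443 ] [1.30055400e-02 9.99915422e-01 8.95944610e-06 7.40215838e-05] [-0.54083861 -0.02931354  0.36479349] 23.262762653383103 7.326754331588745
-0.03 208 [-0.0103  0.0082 -0.001   0.017 ]
-0.025 205 [-0.0104  0.0081 -0.0012  0.0145]
-0.02 186 [-0.0105  0.0076 -0.0014  0.0123]
-0.015 2360 [-0.02    0.02   -0.      0.0106]
-0.01 856 [-0.016   0.02    0.002   0.0084]
-0.005 504 [-0.0152  0.0117 -0.0017  0.0092]
0.0 488 [-0.0156  0.0118 -0.0019  0.0076]
0.005 456 [-0.0157  0.0118 -0.002   0.0044]
0.01 238 [-0.0158  0.0116 -0.0021 -0.0003]
0.015 238 [-0.0134  0.009  -0.0022 -0.0418]
0.02 491 [-0.0115  0.0068 -0.0023 -0.0287]
0.025 177 [-0.01    0.0056 -0.0022 -0.0417]
0.03 108 [-0.0078  0.0021 -0.0028 -0.0428]
```

View pics/c8.png

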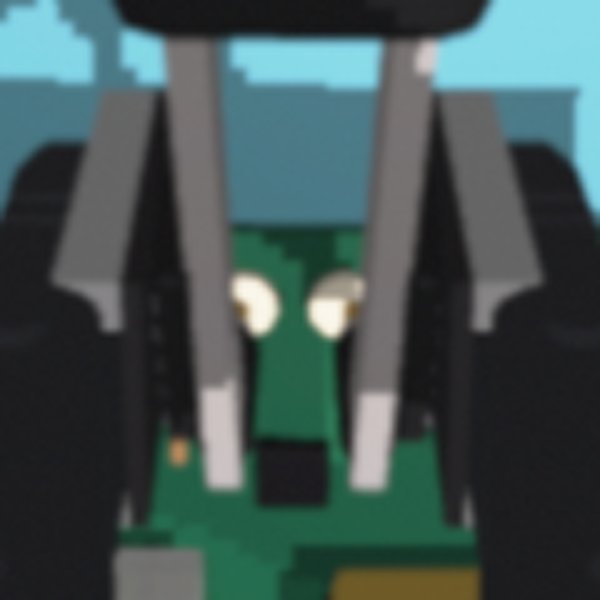

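The brass tips touch the pads at about (240,310) and (352,308) in the crop, near the pad middles. The pins are pushed in by about 2 mm. I'm holding still for the reading.

Emit:
carry_out([
  [0, 0, 0, 0, -0.46],
  [0, 0, 0, 0, -0.46],
  [0, 0, 0, 0, -0.46],
  [0, 0, 0, 0, -0.46],
  [0, 0, 0, 0, -0.46],
  [0, 0, 0, 0, -0.46],
  [0, 0, 0, 0, -0.46],
  [0, 0, 0, 0, -0.46],
  [0, 0, 0, 0, -0.46],
  [0, 0, 0, 0, -0.46],
  [0, 0, 0, 0, -0.46],
  [0, 0, 0, 0, -0.46],
  [0, 0, 0, 0, -0.46],
  [0, 0, 0, 0, -0.46],
  [0, 0, 0, 0, -0.46],
  [0, 0, 0, 0, -0.46],
  [0, 0, 0, 0, -0.46],
  [0, 0, 0, 0, -0.46],
  [0, 0, 0, 0, -0.46],
  [0, 0, 0, 0, -0.46],
])

```text
clock: 16.75
position: [0.5211, -0.2206, 0.073]
ee_rot: [0.013, 1.0, 0.0, 0.0]
ft_force: [0.3, -0.5, 1.5]
grip_width: 0.273
grasp_force: 7.3
```

Emit:
carry_out([
  [0, 0, 0, 0, -0.46],
  [0, 0, 0, 0, -0.46],
  [0, 0, 0, 0, -0.46],
  [0, 0, 0, 0, -0.46],
  [0, 0, 0, 0, -0.46],
  [0, 0, 0, 0, -0.46],
  [0, 0, 0, 0, -0.46],
  [0, 0, 0, 0, -0.46],
  [0, 0, 0, 0, -0.46],
  [0, 0, 0, 0, -0.46],
  [0, 0, 0, 0, -0.46],
  [0, 0, 0, 0, -0.46],
  [0, 0, 0, 0, -0.46],
  [0, 0, 0, 0, -0.46],
  [0, 0, 0, 0, -0.46],
  [0, 0, 0, 0, -0.46],
])

```text
clock: 18.75
position: [0.5211, -0.2205, 0.073]
ee_rot: [0.013, 1.0, 0.0, 0.0]
ft_force: [0.1, -0.3, 1.0]
grip_width: 0.271
grasp_force: 7.3
```

```bash
python3 fin.py c9 && python3 -c "
from h import *
F=[]
for _ in range(15): camera('side'); F.append(manip.get_obs()['ft_force'])
print(np.mean(F,0))"
```

```text
18.75 [ 0.52110947 -0.22053904  0.07296457] [1.29848870e-02 9.99915691e-01 5.00683974e-05 1.33498950e-05] [ 0.05187483 -0.28569824  0.97298171] 23.050370477449867 7.326349765062332
-0.04 -1 6 [ 0.0255 -0.0089 -0.0384]
-0.04 1 9 [ 0.0259  0.0032 -0.0385]
-0.036 -1 4 [ 0.0242 -0.0086 -0.0339]
-0.036 1 6 [ 0.0247  0.0029 -0.0338]
-0.032 -1 13 [ 0.0231 -0.0078 -0.0292]
-0.032 1 10 [ 0.0233  0.0024 -0.0294]
-0.028 -1 14 [ 0.0227 -0.0075 -0.0258]
-0.028 1 18 [ 0.0227  0.0023 -0.0258]
pad -1 81 [ 0.023  -0.0098 -0.0431] [ 0.0316 -0.0048 -0.0399]
pad 1 82 [ 0.0236 -0.0014 -0.0429] [ 0.0436  0.0084 -0.0398]
[-0.20190734 -0.34459169  1.14429331]
```

```bash
python3 -c "
from workcell import ticket; print(ticket.hand_in())"
```

```text
the job is handed in; nothing more can be done
None
```

The job is handed in: the arm still holds the tweezers with one tip on each pad, about 12 mm apart, the pins pushed in by about 2 mm, and held steady for over 4 s. The robot's clock read about 20 s, and no other object was touched.

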